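# Clamp the staining jar with the sliding collar

### The job

Secure the blue staining jar in the bar holder: loosen the black thumb screw on the sliding collar, then slide the collar along its bar so that its sprung pad pushes the jar fully home into the grey V jaw and is itself pressed in about half way, gently, for the jar is glass. Then screw the thumb screw tight again so that the jar stays held when you let go, still standing upright on the plate, and leave the other things on the trolley where they are.

Things in the scene. Friction and masses are not known exactly. Their poses are not given: they have to be found in the camera images.
- holder: Bar holder, fixed on the trolley: grey base plate 130x270 mm (its x by y), top face 10 mm above the trolley. Origin: centre of its underside; z up; +y is the way the collar is slid to clamp. The jar stands on the plate near the line x = -22 mm. Blue end posts 46 mm high at x = +36, y = -125 and +125 mm.
- bar_mid (a point): Middle of the holder's square steel bar, 12x12 mm, 30 mm above the trolley, at holder x = +36, y = 0; the bar runs along the holder's y between the posts.
- jaw_zone (a point): Middle of where the jar can be seated, on the plate (holder x = -22, y = +57 mm). The grey V jaw, 44 mm high, open toward -y, is fixed to the plate up to 15 mm either way of its middle place along y, differently each start, and is not reported: a seated jar's axis is at about holder x = -22, y = +40 to +72 mm.
- collar: Blue collar block 30x30x28 mm sliding on the bar along holder y. Origin: its centre, 30 mm above the trolley; axes as the holder's. Starts at holder y = -98 to -70 mm, can go to +10. Its arm reaches 70 mm toward -x to the sprung pad. Slides with about 1 N when the screw is loose, held against 20 N or more when tight. It may be pushed by the screw's knob, kept held from above.
- pad: Black rubber disc, 19 mm dia, 6 mm thick, facing +y, on a spring plunger of the collar's arm. Origin: centre of its front face, 30 mm above the trolley, x = -58, y = +55 mm from the collar's origin when relaxed. It gives 4 mm along y at 2.5 N per mm (half in = 5 N), then is solid. It must never press the jar with more than 12 N.
- screw (a joint): Angle of the thumb screw, rad: 0 = fully tight (solid stop), grows counter-clockwise seen from above as it is loosened, to 2.0 (stop). Starts at 0 to 0.2. Its tip bears on the bar below 0.8, is clear above; over 1.0 is properly loose, under 0.3 properly tight. Turning takes up to 0.35 N m; it stays where it is left. The knob does not rise as it turns.
- screw_grip (a point): Where to hold the thumb screw: on its vertical axis, mid-height of its knurled black knob (28 mm dia, 26 mm high, 72 to 98 mm above the trolley, white line on top); 87 mm above the trolley, directly over the collar's origin. Below the knob: a 20 mm boss (top 54 mm above the trolley) on the collar block (top 44 mm).
- stain_jar: Glass staining jar with blue content and black lid, 53 mm dia, 99 mm tall, about 0.13 kg, standing loose on the plate between pad and jaw, 4 to 54 mm short of its seat in the jaw. Origin: centre of its underside; z up. Pushing it along the plate takes 1 to 1.6 N.
- brown_bottle: Bystander, to be left alone: brown bottle, 60 dia x 155 mm tall, back of the trolley; origin: centre of its underside.
- purple_jar: Bystander, to be left alone: second staining jar, purple, black lid, 53 dia x 99 mm; not the one to clamp; origin: centre of its underside.
- swab_pot: Bystander, to be left alone: clear pot of cotton swabs, 62 dia x 93 mm; origin: centre of its underside.
- timer: Bystander, to be left alone: white bench timer, 57x61x19 mm, left front; origin: centre of its underside.
- petri: Bystander, to be left alone: clear round dish, 90 dia x 16 mm, right front; origin: centre of its underside.
- slide_box: Bystander, to be left alone: small teal and white carton standing on edge, 36x90x59 mm, right; origin: centre of its underside.
- tape: Bystander, to be left alone: roll of blue tape lying flat, 60 dia x 18 mm, left; origin: centre of its underside.
Mind the look-alikes: they are no part of the job. Leave any red look-alike of the stain_jar alone.

How it is judged:
By the outcome, as a careful person would: the job done as asked, in the order asked, and still so for the second after the job is handed in, with the robot touching nothing.
It also fails if it takes over 58 s, if anything falls off the work surface, if the arm or the gripper's body presses on something with over 40 N, if the wrist force passes 120 N, or if a joint passes its speed limit or range.

### The arm

A 7-joint arm with a two-finger parallel gripper is mounted at the origin on a cart in front of the work surface, level with it; the furniture and walls round the work are solid. World frame = base frame: x ahead of the robot, y to its left, z up, the work surface at z = 0. Lengths are in m, angles in rad, forces in N, time in s.
With the tool pointing down it reaches from about 0.35 to 0.9 m from the base axis. Payload 8.1 kg.
Tool frame: the origin (TCP) lies at the very end of the fingers, on their centre line; the grasp point (between the pads) lies 19 mm behind it; y points along the fingers, x is the direction in which the jaws open and shut, and the axes are right-handed (so a half turn about y gives the same grasp; the last joint's range is limited). The gripper opens to 92 mm and grips with 3 to 60 N. Pads are 19 mm wide; open, the fingers measure 130 mm over their backs; the gripper's body (75 mm by 190 mm) begins 47 mm behind the grasp point.
Start: joints at [1.088, 0.434, 0.025, 1.573, -0.012, 1.134, -0.075], TCP at [0.232, -0.58, 0.227] pointing down, gripper open.
Joint ranges: [-2.62, 2.62], [-0.44, 2.09], [-1.27, 1.32], [0.08, 2.57], [-1.32, 4.46], [0.12, 2], [-2.74, 2.74]. Speed limits (rad/s): [2.22, 2.22, 3.01, 3.01, 3.14, 3.14, 3.14].

### API

Orientations are given as a 3x3 rotation matrix whose columns are the frame's x, y, z axes.
In Python, from cell import robot gives the robot as it stands. Calls block until the motion is done:
- robot.movep(position, orientation): joint-space move of the TCP to a pose.
- robot.move_linear(position, v=0.15, rotation=None): straight line of the TCP; rotation=None keeps the orientation; v is the mean speed in m/s.
- robot.move_j(angles): joint-space move.
- robot.release() and robot.close(force=None): open the fingers fully, or close them until they stop; force is the grip in N (None keeps the last).
- robot.pause(seconds).
- robot.inverse_kinematics(position, orientation): joint angles nearest the present ones, or None.
- robot.sense(): the state.
- robot.snapshot(name): name is "side" or "top" or "wrist"; returns a dict with "pixels" (420x560x3 uint8, blue, green, red), "z_map" (420x560 float32, m along the optical axis (not along the pixel's ray), 0 where there is no reading), "camera_matrix" (3x3 intrinsics, pixels), "D" ([k1, k2, p1, p2, k3] as OpenCV has them; the pictures are not rectified), "R" (3x3) and "t" (3): a world point X has camera coordinates R X + t. Camera axes: x right, y down, z forward; pixel columns grow to the right and rows downward; lengths in m; the calibration is good to about 2 mm. A picture is of the moment at which its call begins.
A pose or a line that the arm cannot do raises robot.MotionError and nothing moves.
- robot.job_done(): hands the job in, once; it reports no verdict.
The state is a dict: "clock": time; "joint_pos": joint angles; "joint_vel": joint speeds; "joint_efforts": joint torques, N m; "eef_pos": TCP position; "ee_rot": TCP orientation; "contact_force": force on the tool from outside, world axes, zero at the start; "moment": the same for the moment, N m; "gripper_width": opening from 0.0 (shut) to 1.0 (fully open).
Only numpy, scipy, OpenCV 4.12 (cv2) and the standard library are available. Lean on these libraries where they do the work, as an engineer would, in place of code of your own. Each camera call takes 0.05 s, during which the arm holds its last target. There are 200 camera calls.

## Working session

There is one attempt and no reset: what is moved stays moved. The work goes in short steps, each a Python script; the robot and the scene stay as the last script left them, time stands still between calls to the robot, and variables do not carry over. Pictures are saved under pics/ and viewed, on a budget of 10 in all, crops included, one or two more only if the job needs it, and the job is handed in when it is done.

```bash
mkdir -p pics; ls; python3 - <<'E'
from cell import robot
import cv2,numpy as np
a=robot.snapshot("top");b=robot.snapshot("side")
for n,s in(("top",a),("side",b)):
    cv2.imwrite(f"pics/{n}0.png",s["pixels"]); np.savez(f"{n}0.npz",**s)
    print(n,s["camera_matrix"].tolist(),s["D"],np.round(s["R"],3).tolist(),s["t"],(-s["R"].T@s["t"]))
print(robot.sense())
E
```

```text
pics
top [[392.8315909805793, 0.0, 277.28095454803196], [0.0, 392.8315909805793, 209.52028525964124], [0.0, 0.0, 1.0]] [-0.09593899  0.          0.          0.          0.        ] [[-0.016, -1.0, -0.003], [-0.997, 0.016, -0.08], [0.08, 0.001, -0.997]] [0.00769979 0.54539087 0.99169223] [ 0.46392836 -0.00262215  1.03234082]
side [[400.8890977307598, 0.0, 284.51694762063556], [0.0, 400.8890977307598, 215.09193489834044], [0.0, 0.0, 1.0]] [-0.03279291  0.          0.          0.          0.        ] [[-0.992, -0.121, 0.018], [-0.076, 0.491, -0.868], [0.097, -0.863, -0.497]] [0.51379421 0.11532652 1.06015379] [0.41619295 0.92023988 0.61737569]
{'clock': 0.1, 'joint_pos': array([ 1.08842034,  0.43516656,  0.02496567,  1.57399336, -0.01160256,
        1.13398578, -0.07510453]), 'joint_vel': array([ 8.87976593e-05, -7.45339368e-04, -8.62727968e-04, -1.25712166e-03,
        2.07457918e-03, -1.53546385e-03,  4.59570578e-04]), 'joint_efforts': array([ 3.11163138e-03, -6.69122815e+01,  9.87823494e-01, -3.15148008e+01,
       -6.07301993e-02,  3.73498618e-02,  7.56106328e-05]), 'eef_pos': array([ 0.23148533, -0.58006763,  0.22602005]), 'ee_rot': array([[ 3.70649101e-01, -6.34218168e-04,  9.28772761e-01],
       [-9.28771918e-01,  1.25715372e-03,  3.70649624e-01],
       [-1.40268286e-03, -9.99999009e-01, -1.23081128e-04]]), 'contact_force': array([-0.46571959,  0.17583766,  0.35258449]), 'moment': array([-0.02945238, -0.01716466, -0.00757983]), 'gripper_width': 1.0018139555630172}
```

View pics/top0.png

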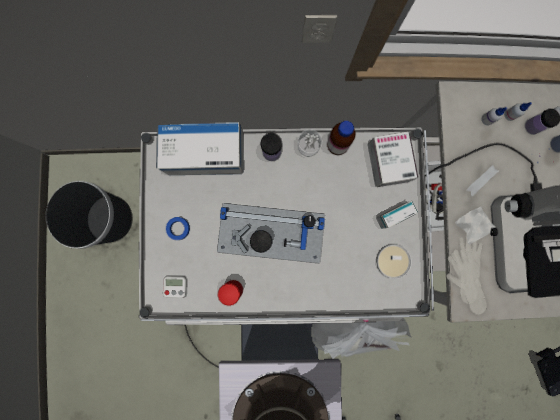

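View pics/side0.png

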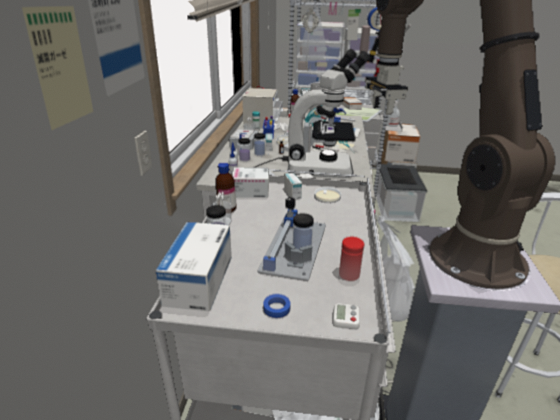

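The black lid at (262,241) stands on the plate between pad and jaw, so it fits the stain jar. The other candidates are the black lid at (271,146), the purple jar at the back, and the red one at (230,293), a decoy. The knob is at (309,219), the posts at about (223,212) and (323,220), and the V jaw at (240,238). Next I'll compute positions and move the wrist camera over for a close look, which will also serve as the enlarged confirmation.

```bash
cat > h.py <<'E'
import numpy as np,cv2
def ray(s,uv,z):
    p=cv2.undistortPoints(np.array([[uv]],float),s["camera_matrix"],s["D"])[0,0]
    R,t=s["R"],s["t"]; c=-R.T@t; d=R.T@np.array([p[0],p[1],1]); return c+d*(z-c[2])/d[2]
def proj(s,X):
    return cv2.projectPoints(np.atleast_2d(np.array(X,float)),cv2.Rodrigues(s["R"])[0],s["t"],s["camera_matrix"],s["D"])[0][:,0]
def down(a): # tool y down, tool x (jaw dir) at world yaw a
    x=np.array([np.cos(a),np.sin(a),0]);y=np.array([0,0,-1.]);return np.c_[x,y,np.cross(x,y)]
E
python3 - <<'E'
from h import *
from cell import robot
s=dict(np.load("top0.npz"))
for n,uv,z in(("postL",(223,212),.046),("postR",(322,219),.046),("knob",(309,219),.098),("lid",(262,241),.109),("jaw",(240,238),.05),("plate",(271,234),.01)): print(n,ray(s,uv,z).round(3))
st=robot.sense();print(np.arctan2(st["ee_rot"][1,0],st["ee_rot"][0,0]))
c=ray(s,(271,234),.01)
for a in np.arange(-3.1,3.2,.39):
    q=robot.inverse_kinematics([c[0]-.04,c[1],.33],down(a)); print(round(a,2),None if q is None else np.round(q,2))
w=robot.snapshot("wrist"); T=st["ee_rot"].T@((-w["R"].T@w["t"])-st["eef_pos"]); print("cam in tool",T, (st["ee_rot"].T@w["R"].T).round(2).tolist(),w["camera_matrix"][0,0])
E
```

```text
postL [0.539 0.136 0.046]
postR [ 0.518 -0.113  0.046]
knob [ 0.515 -0.077  0.098]
lid [0.465 0.036 0.109]
jaw [0.473 0.093 0.05 ]
plate [0.483 0.016 0.01 ]
-1.191088130361601
-3.1 None
-2.71 None
-2.32 [ 0.27  0.09 -0.45  1.79  0.04  1.27 -2.52]
-1.93 [ 0.31  0.1  -0.51  1.79  0.05  1.27 -2.14]
-1.54 [ 0.37  0.1  -0.57  1.78  0.06  1.27 -1.75]
-1.15 [ 0.39  0.11 -0.59  1.78  0.06  1.27 -1.37]
-0.76 [ 0.42  0.11 -0.62  1.78  0.07  1.27 -0.98]
-0.37 [ 0.45  0.11 -0.66  1.78  0.07  1.28 -0.6 ]
0.02 [ 0.48  0.12 -0.7   1.78  0.08  1.28 -0.21]
0.41 [ 0.51  0.12 -0.74  1.77  0.09  1.28  0.17]
0.8 [ 0.55  0.13 -0.78  1.77  0.09  1.28  0.55]
1.19 [ 0.57  0.13 -0.81  1.77  0.1   1.28  0.93]
1.58 [ 0.65  0.15 -0.89  1.77  0.12  1.28  1.3 ]
1.97 [ 0.79  0.19 -1.08  1.76  0.18  1.3   1.64]
2.36 [ 0.79  0.19 -1.08  1.76  0.18  1.3   2.03]
2.75 [ 0.79  0.19 -1.08  1.76  0.18  1.3   2.42]
3.14 None
cam in tool [ 0.0016096  -0.15830981  0.08433232] [[1.0, -0.0, 0.0], [-0.0, -0.31, 0.95], [0.0, -0.95, -0.31]] 331.27126990411887
```

```bash
python3 - <<'E'
from h import *
from cell import robot
p=robot.sense()["eef_pos"]
robot.move_linear(p+[0,0,.12],v=.25)
robot.movep([.47,.07,.26],down(0.)); 
w=robot.snapshot("wrist");np.savez("w1.npz",**w);cv2.imwrite("pics/w1.png",w["pixels"])
s=robot.sense();print(s["clock"],s["eef_pos"],s["joint_pos"].round(2),s["contact_force"],s["moment"])
E
```

```text
3.3 [0.47036358 0.06905442 0.25996393] [ 0.39  0.25 -0.78  1.83  0.2   1.14 -0.46] [-0.1178627   0.17456695 -0.86605436] [ 0.01888315 -0.03897881 -0.03669524]
```

View pics/w1.png

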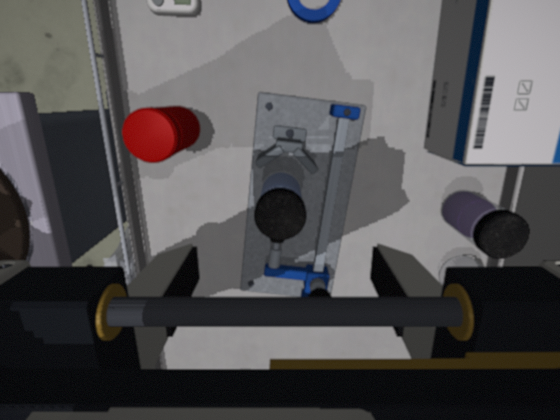

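The view confirms the blue-bodied jar with a black lid at (280,213) stands between the jaw (290,145) and the pad (275,250). The red jar (155,135) and purple jar (498,232) are off the holder. The gripper partly hides the knob at (318,293), so I'll shift toward -y to see it.

```bash
python3 - <<'E'
from h import *
from cell import robot
robot.move_linear([.49,-.13,.26],v=.25)
w=robot.snapshot("wrist");np.savez("w2.npz",**w)
cv2.imwrite("pics/w2.png",cv2.resize(w["pixels"][:300,150:430],None,fx=2,fy=2,interpolation=cv2.INTER_CUBIC))
print(robot.sense()["clock"])
E
```

```text
4.3
```

View pics/w2.png

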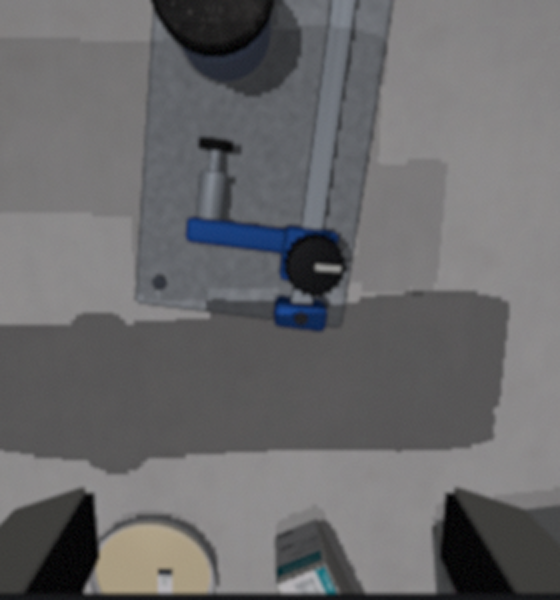

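```bash
python3 - <<'E'
from h import *
w1=dict(np.load("w1.npz"));w2=dict(np.load("w2.npz"))
im=w2["pixels"].astype(int)
# knob top: black-ish circle near (307,132)
sub=np.zeros(im.shape[:2],np.uint8); sub[112:155,285:330]=1
m=((im.max(2)<60)).astype(np.uint8)*sub
cs=max(cv2.findContours(m,0,2)[0],key=cv2.contourArea); h=cv2.convexHull(cs); print(cv2.minEnclosingCircle(h),cv2.boundingRect(h))
k=cv2.minEnclosingCircle(h)[0]
z=w2["z_map"];print("knob depth",ray(w2,k,.098))
def blue(w,box):
    i=w["pixels"].astype(int);m=((i[...,0]>i[...,2]+50)).astype(np.uint8);b=np.zeros_like(m);b[box[1]:box[3],box[0]:box[2]]=1
    c=max(cv2.findContours(m*b,0,2)[0],key=cv2.contourArea);return cv2.minAreaRect(c)
L=blue(w1,(320,90,380,130));R=blue(w2,(280,146,320,170));print(L,R)
pl,pr=ray(w1,L[0],.043),ray(w2,R[0],.043);print("posts",pl,pr,np.linalg.norm(pl-pr))
i=w1["pixels"].astype(int);m=np.zeros(i.shape[:2],np.uint8);m[180:250,245:315]=1;m*=(i.max(2)<50).astype(np.uint8)
c=max(cv2.findContours(m,0,2)[0],key=cv2.contourArea);l=cv2.minEnclosingCircle(cv2.convexHull(c));print("lid",l,ray(w1,l[0],.109))
d=pl-pr;yaw=np.arctan2(-d[0],d[1]);print("yaw",yaw)
ux=np.array([np.cos(yaw),np.sin(yaw),0]);uy=np.array([-ux[1],ux[0],0]);mid=(pl+pr)/2
for n,p in(("knob",ray(w2,k,.098)),("lid",ray(w1,l[0],.109)),("jawback",ray(w1,(290,133),.054))):print(n,(p-mid)@ux+.036,(p-mid)@uy)
E
```

```text
((308.6185607910156, 134.82818603515625), 18.692676544189453) (292, 117, 31, 37)
knob depth [ 0.51445989 -0.08057668  0.098     ]
((345.2538757324219, 111.46923828125), (27.659744262695312, 11.783299446105957), 7.125016689300537) ((299.4000244140625, 157.3000030517578), (24.930980682373047, 11.163125038146973), 7.125016689300537)
posts [0.53857222 0.13558122 0.043     ] [ 0.50860209 -0.11175825  0.043     ] 0.249148601309023
lid ((280.0, 215.23077392578125), 27.93917465209961) [0.46742955 0.03914277 0.109     ]
yaw -0.12058219735489745
knob 0.03806442444899816 -0.09291450418591794
lid -0.023025492826426956 0.020278347906189178
jawback -0.021438954548522175 0.09555360438990733
```

```bash
python3 - <<'E'
from h import *
from cell import robot
w2=dict(np.load("w2.npz"))
mid=np.array([.52359,.01191]);yaw=-.122
ux=np.array([np.cos(yaw),np.sin(yaw)]);uy=np.array([-ux[1],ux[0]])
k=ray(w2,(307.6,133),.098)[:2];y=(k-mid)@uy;x=(k-mid)@ux;print("knob along, off bar",y,x)
g=mid+uy*y+ux*x/2; print(g)
robot.movep([*g,.15],down(-.8))
robot.move_linear([*g,.068],v=.1)
def P(n):
    robot.pause(.15);s=robot.sense();print(n,round(s["clock"],2),s["eef_pos"].round(4),s["contact_force"].round(2),s["moment"].round(3),round(s["gripper_width"]*92,1),s["joint_pos"].round(3));return s
P("down")
robot.close(5);P("close5")
robot.close(20);P("close20")
E
```

```text
knob along, off bar -0.09133442715705385 0.0009819376331956428
[ 0.51296214 -0.07880531]
down 6.32 [ 0.5134 -0.0789  0.0686] [-0.87 -0.81 -0.15] [-0.018 -0.08   0.051] 92.2 [ 0.393  0.506 -0.461  1.973  0.328  0.734 -1.064]
close5 7.5 [ 0.5118 -0.0777  0.0679] [-3.56  3.52  3.45] [ 0.824  0.87  -0.025] 27.6 [ 0.392  0.507 -0.462  1.975  0.327  0.735 -1.065]
close20 7.87 [ 0.5118 -0.0777  0.0679] [-5.09  3.64  3.41] [ 0.799  0.889 -0.034] 27.3 [ 0.392  0.507 -0.462  1.975  0.327  0.735 -1.065]
```

```bash
cat >> h.py <<'E'
from cell import robot
def P(n="",w=.1):
    robot.pause(w);s=robot.sense();print(n,round(s["clock"],2),s["eef_pos"].round(4),s["contact_force"].round(2),s["moment"].round(3),round(s["gripper_width"]*92,1),s["joint_pos"][6].round(3),"yaw",round(np.arctan2(s["ee_rot"][1,0],s["ee_rot"][0,0]),3),flush=True);return s
E
python3 - <<'E'
from h import *
s=robot.sense();p=s["eef_pos"]
robot.move_linear([p[0],p[1],.068],v=.05);P("recentre")
robot.close(50);s=P("grip50")
q=s["joint_pos"].copy()
for d in(.1,.3,.6,.9):
    j=q.copy();j[6]+=d;robot.move_j(j);P(d)
E
```

```text
recentre 8.22 [ 0.5117 -0.0775  0.068 ] [-0.7   1.56 -0.37] [ 0.381  0.258 -0.035] 27.7 -1.067 yaw -0.8
grip50 8.53 [ 0.5117 -0.0776  0.068 ] [-1.04  1.73 -0.12] [0.49  0.345 0.072] 26.7 -1.067 yaw -0.8
0.1 8.88 [ 0.5117 -0.0776  0.068 ] [-1.09  1.24  0.19] [0.289 0.197 0.166] 27.4 -0.969 yaw -0.702
0.3 9.29 [ 0.5117 -0.0776  0.0679] [-0.72  0.42 -0.05] [0.293 0.14  0.056] 27.0 -0.772 yaw -0.505
0.6 9.78 [ 0.5118 -0.0776  0.0679] [ 0.18  1.23 -2.56] [ 0.199 -0.13   0.069] 27.1 -0.472 yaw -0.205
0.9 10.28 [ 0.5118 -0.0777  0.0679] [ 1.32  1.03 -3.31] [ 0.024 -0.273  0.095] 27.0 -0.172 yaw 0.095
```

```bash
python3 - <<'E'
from h import *
q=robot.sense()["joint_pos"].copy()
for d in(.3,.6):
    j=q.copy();j[6]+=d;robot.move_j(j);s=P(d)
yaw=-.122;uy=np.array([-np.sin(yaw),np.cos(yaw),0])
p=np.array([*s["eef_pos"][:2],.068])
for d in(.002,.004,.008,.012):
    robot.move_linear(p+uy*d,v=.04);s=P(d);print("prog",((s["eef_pos"]-p)@uy).round(4),"Fy",(s["contact_force"]@uy).round(2))
E
```

```text
0.3 10.76 [ 0.5118 -0.0778  0.0679] [ 0.71 -0.25 -2.82] [-0.026 -0.308  0.093] 27.3 0.124 yaw 0.39
0.6 11.25 [ 0.5118 -0.0777  0.0679] [ 1.99 -0.33 -4.06] [ 0.06  -0.424  0.058] 27.1 0.424 yaw 0.691
0.002 11.6 [ 0.5121 -0.0756  0.0679] [ 3.01  0.47 -4.97] [-0.    -0.56  -0.144] 26.8 0.424 yaw 0.695
prog 0.0021 Fy 0.83
0.004 11.95 [ 0.5123 -0.0736  0.068 ] [ 2.22  1.09 -6.31] [ 0.062 -0.618 -0.075] 27.0 0.421 yaw 0.695
prog 0.0042 Fy 1.35
0.008 12.3 [ 0.5128 -0.0694  0.068 ] [ 3.14  1.3  -7.45] [ 0.154 -0.689 -0.059] 27.3 0.413 yaw 0.696
prog 0.0084 Fy 1.67
0.012 12.65 [ 0.5133 -0.0656  0.068 ] [ 1.7   0.53 -6.65] [ 0.117 -0.655 -0.058] 26.9 0.405 yaw 0.696
prog 0.0122 Fy 0.74
```

```bash
cat >> h.py <<'E'
yaw=-.122;uy=np.array([-np.sin(yaw),np.cos(yaw),0])
p0=np.array([.5118,-.0777,.068])
def F(n=4):
    a=[]
    for _ in range(n):
        robot.pause(.02);s=robot.sense();a.append([-s["contact_force"]@uy,(s["eef_pos"]-p0)@uy])
    return np.r_[np.mean(a,0),s["clock"],s["contact_force"][2]]
E
python3 - <<'E'
from h import *
q=robot.sense()["joint_pos"].copy();q[6]+=.25;robot.move_j(q);P("extra")
for d in(.018,.024): robot.move_linear(p0+uy*d,v=.05);print(d,F().round(4))
H=[]
d=.024
while d<.092:
    d+=.002;robot.move_linear(p0+uy*d,v=.03);f=F();H.append(f[0]);print(round(d,3),f.round(4),flush=True)
    if len(H)>5 and f[0]-np.median(H[-6:-1])>2.5: break
    if f[2]>32: break
E
```

```text
extra 13.1 [ 0.5133 -0.0656  0.068 ] [ 3.42 -0.05 -8.49] [ 0.011 -0.663  0.022] 27.0 0.651 yaw 0.942
0.018 [-0.7576  0.0185 13.4333 -8.8222]
0.024 [-0.7068  0.0245 13.7667 -8.9893]
0.026 [-0.763   0.0261 14.0833 -9.7334]
0.028 [ -0.0891   0.0281  14.4    -10.7023]
0.03 [ -0.1481   0.0301  14.7167 -10.2457]
0.032 [ 0.3666  0.0321 15.0333 -9.7272]
0.034 [ 6.30000e-03  3.42000e-02  1.53500e+01 -1.00944e+01]
0.036 [  0.1064   0.0362  15.6667 -10.261 ]
0.038 [ 0.2639  0.0382 15.9833 -9.0301]
0.04 [  0.7306   0.0402  16.3    -10.258 ]
0.042 [  0.4512   0.0422  16.6167 -10.5699]
0.044 [  0.1084   0.0442  16.9333 -10.9411]
0.046 [ 0.1972  0.0462 17.25   -9.9909]
0.048 [  0.2403   0.0482  17.5667 -10.3337]
0.05 [  0.3962   0.0502  17.8833 -10.0189]
0.052 [  0.6493   0.0522  18.2    -10.7036]
0.054 [ 1.2959  0.054  18.5167 -9.5937]
0.056 [ 4.173   0.0552 18.8333 -9.7603]
```

```bash
python3 - <<'E'
from h import *
print(F(6).round(4))
c=p0+uy*.056
s=robot.sense();a=np.arctan2(s["ee_rot"][1,0],s["ee_rot"][0,0])
q=np.array(robot.inverse_kinematics(c,down(a)));print((q-s["joint_pos"]).round(4))
q0=q.copy()
for d in(0,-.4,-.8,-1.1,-1.4,-1.6,-1.75):
    j=q0.copy();j[6]+=d;robot.move_j(j);s=P(d,.03);print("   ",F(2).round(4),"tau7",s["joint_efforts"][6].round(3),"lag",(s["joint_pos"][6]-j[6]).round(4))
E
```

```text
[ 4.1522  0.0552 18.9333 -8.9972]
[-0.0006  0.     -0.0006  0.     -0.0005 -0.0004 -0.0008]
0 19.22 [ 0.5185 -0.023   0.068 ] [ 3.84 -4.69 -9.22] [-0.979 -0.86   0.072] 26.9 0.569 yaw 0.944
    [ 4.6096  0.0551 19.25   -9.4158] tau7 -0.062 lag -0.0
-0.4 19.75 [ 0.5185 -0.023   0.068 ] [ 3.49 -5.26 -8.19] [-0.972 -0.788 -0.213] 27.1 0.169 yaw 0.544
    [ 3.8609  0.0551 19.7833 -8.2225] tau7 0.033 lag -0.0004
-0.8 20.28 [ 0.5184 -0.023   0.068 ] [ 2.6  -4.3  -9.23] [-1.023 -0.77  -0.208] 27.4 -0.231 yaw 0.144
    [ 4.2242  0.0551 20.3167 -9.3371] tau7 0.033 lag -0.0004
-1.1 20.74 [ 0.5184 -0.0231  0.068 ] [ 2.69 -4.45 -8.6 ] [-1.063 -0.713 -0.113] 27.5 -0.531 yaw -0.156
    [ 4.0092  0.0551 20.775  -8.5054] tau7 -0.013 lag -0.0004
-1.4 21.2 [ 0.5183 -0.0231  0.068 ] [ 2.9  -5.65 -8.63] [-1.029 -0.649 -0.092] 27.2 -0.831 yaw -0.456
    [ 4.8841  0.0551 21.2333 -7.7367] tau7 -0.027 lag -0.0004
-1.6 21.57 [ 0.5183 -0.023   0.068 ] [ 2.83 -4.39 -7.32] [-0.998 -0.517 -0.125] 27.3 -1.031 yaw -0.656
    [ 5.1142  0.0551 21.6083 -7.2246] tau7 -0.105 lag -0.0005
-1.75 21.91 [ 0.5183 -0.023   0.0681] [ 2.03 -4.72 -6.83] [-1.025 -0.435 -0.087] 27.0 -1.181 yaw -0.806
    [ 4.4924  0.0551 21.9417 -6.7278] tau7 -0.148 lag -0.0006
```

```bash
python3 - <<'E'
from h import *
c=p0+uy*.056
s=robot.sense();a=np.arctan2(s["ee_rot"][1,0],s["ee_rot"][0,0])
q0=np.array(robot.inverse_kinematics(c,down(a)))
t=[]
for k in range(1,9):
    j=q0.copy();j[6]-=.05*k;robot.move_j(j);s=P(-.05*k,.05);tau=s["joint_efforts"][6];t.append(tau);print("  tau7",tau.round(3),"lag",(s["joint_pos"][6]-j[6]).round(4),F(2)[:2].round(4))
    if abs(tau)>.8: break
E
```

```text
-0.05 22.24 [ 0.5183 -0.023   0.0681] [ 2.06 -4.73 -7.49] [-1.094 -0.488  0.278] 27.2 -1.232 yaw -0.856
  tau7 -0.33 lag 0.0001 [4.4048 0.0551]
-0.1 22.57 [ 0.5185 -0.0228  0.0681] [ 2.75 -5.14 -7.15] [-0.967 -0.598  0.793] 27.0 -1.281 yaw -0.905
  tau7 -0.845 lag 0.0005 [5.0337 0.0554]
```

```bash
python3 - <<'E'
from h import *
s=robot.sense()
q=s["joint_pos"].copy();q[6]+=.03;robot.move_j(q);P("relax")
p=s["eef_pos"]-uy*.0010;a=np.arctan2(s["ee_rot"][1,0],s["ee_rot"][0,0])
q=np.array(robot.inverse_kinematics(p,down(a+.03)));robot.move_j(q);s=P("back 1 mm");print(F().round(4))
robot.release();P("open")
p=robot.sense()["eef_pos"];robot.move_linear(p+[0,0,.19],v=.2)
robot.movep([.49,-.09,.26],down(0.))
w=robot.snapshot("wrist");np.savez("w3.npz",**w)
cv2.imwrite("pics/w3.png",cv2.resize(w["pixels"][:300,150:430],None,fx=2,fy=2,interpolation=cv2.INTER_CUBIC))
P("end")
E
```

```text
relax 22.96 [ 0.5185 -0.0229  0.0681] [ 2.81 -2.29 -8.  ] [-0.558 -0.638  0.082] 27.1 -1.252 yaw -0.876
back 1 mm 23.31 [ 0.5184 -0.0231  0.0681] [ 3.53  1.06 -8.53] [ 0.409 -0.667  0.015] 26.9 -1.248 yaw -0.875
[-2.2754  0.055  23.375  -9.437 ]
open 24.6 [ 0.5184 -0.0238  0.0681] [0.65 0.17 0.27] [-0.036 -0.013  0.046] 91.9 -1.248 yaw -0.875
end 26.77 [ 0.4901 -0.0895  0.2598] [-0.27  0.83  0.64] [-0.038 -0.143 -0.006] 92.1 -0.116 yaw -0.0
```

View pics/w3.png

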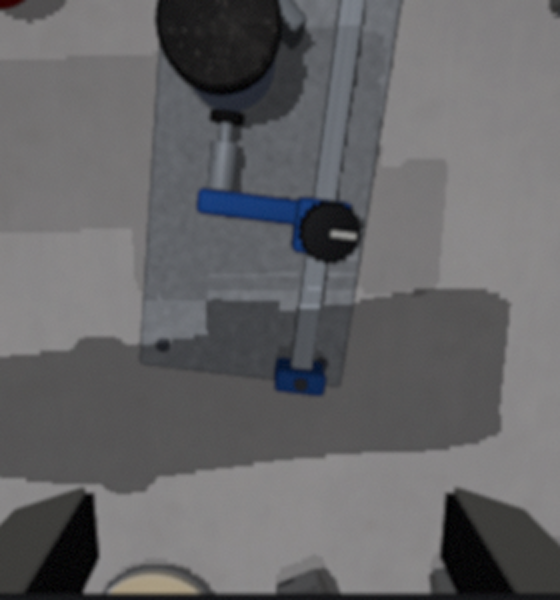

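The collar stayed put at (328,230), the pad at (227,118) touches the jar, and the white line is back at its tight heading. Next I'll check from over the jaw that the jar is seated, and estimate the pad compression.

```bash
python3 - <<'E'
from h import *
w2=dict(np.load("w2.npz"));w3=dict(np.load("w3.npz"))
mid=np.array([.52359,.01191,0]);ux=np.array([uy[1],-uy[0],0])
for n,w,x0,x1,y0,y1 in(("before",w2,255,263,60,130),("after",w3,259,266,40,120)):
    i=w["pixels"].astype(float)[y0:y1,x0:x1].mean(1); b=i[:,0]-i[:,2]; g=i.mean(1)
    ar=np.where(b>50)[0]; print(n,"arm rows",ar.min()+y0,ar.max()+y0); print(g[:25].round().astype(int), 'row0',y0)
robot.movep([.47,.10,.26],down(0.))
w=robot.snapshot("wrist");np.savez("w4.npz",**w)
cv2.imwrite("pics/w4.png",cv2.resize(w["pixels"][60:340,200:420],None,fx=2,fy=2,interpolation=cv2.INTER_CUBIC))
print(robot.sense()["clock"])
E
```

```text
before arm rows 111 121
[98 98 98 97 97 97 98 96 84 60 32 16 14 17 37 65 84 89 89 87 87 86 86 85
 83] row0 60
after arm rows 96 107
[31 26 19 13  9  6 12 28 40 45 46 46 45 44 36 24 17 16 15 15 34 64 88 97
 99] row0 40
27.6083
```

View pics/w4.png

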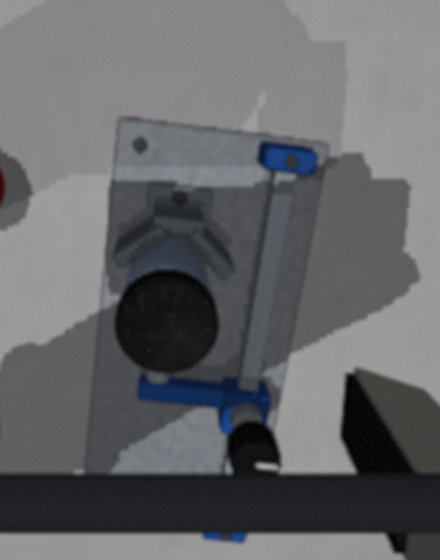

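```bash
python3 - <<'E'
from h import *
w2,w3,w4=[dict(np.load(f"w{k}.npz")) for k in(2,3,4)]
for n,w,x,pb,ar in(("before",w2,259,74.4,110.5),("after",w3,262.5,60.6,95.5)):
    print(n,((ray(w,(x,pb),.0395)-ray(w,(x,ar),.036))@uy*1000).round(2))
mid=np.array([.52359,.01191,0]);ux=np.array([uy[1],-uy[0],0])
i=w4["pixels"].astype(int);m=np.zeros(i.shape[:2],np.uint8);m[190:248,255:311]=1;m*=(i.max(2)<50).astype(np.uint8)
c=max(cv2.findContours(m,0,2)[0],key=cv2.contourArea);l=cv2.minEnclosingCircle(cv2.convexHull(c));p=ray(w4,l[0],.109)-mid
print("lid",l,p@ux+.036,p@uy)
print("pad face relaxed y", -.0913+.0551+.055, "+r", -.0913+.0551+.055+.0265)
for uv in((118+0,250),(232,270),(180,200)):
    p=ray(w4,(200+uv[0]/2,60+uv[1]/2),.054)-mid;print("jaw pt",p@ux+.036,p@uy)
E
```

```text
before 37.18
after 34.86
lid ((282.7516784667969, 220.35235595703125), 26.238134384155273) -0.023567678146477297 0.045480362403389485
pad face relaxed y 0.018799999999999997 +r 0.04529999999999999
jaw pt -0.053158907473549795 0.06393905229173995
jaw pt 0.012854843976933799 0.06010709444912963
jaw pt -0.02187246078235333 0.0966022902467833
```

```bash
python3 - <<'E'
from cell import robot
robot.job_done(); print(robot.sense()["clock"])
E
```

```text
the job is handed in; nothing more can be done
the job is handed in; nothing more can be done
```

The jar is clamped in the V jaw, and I handed the job in at about 28 s of the 58 s allowed; no verdict is reported.

**What I did:** I loosened the thumb screw by about 1.75 rad and slid the collar 55 mm by its knob until the pad force rose sharply at the jaw. I then turned the screw back until it met its stop, let go and moved clear.

**Last checks:**
- **Screw:** it met its stop at 0.85 N m on the last joint, above the 0.35 N m that turning takes. The white line on the knob was back near its starting direction.
- **Pad:** the force readings give about 5 N, or 2.0 mm pressed in. The camera gives 2.3 mm, good to about 1 mm.
- **Collar:** it stayed put when I backed the arm off, and still looked in place after I let go.
- **Jar:** it stands in the V at holder x = -23.6 mm, y = +45.5 mm, within the seated range. It looks upright, but I did not measure tilt.
- **Other things:** I went near none of them. I did not take a final picture of the whole trolley to check.

**Less certain:** the wrist force reading drifted while I held the knob, by up to about 10 N vertically. The pad force is therefore a change from the free-sliding reading, good to about 1 N. I did not look at the screw angle while it was loose; I inferred it from the rotation and the collar sliding freely.

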